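Release the eccentric cam and push the gauge slide home

ROBOT

A 6-joint arm with a two-finger parallel gripper is mounted at the origin on the work surface. World frame = base frame: x ahead of the robot, y to its left, z up, the work surface at z = 0. Lengths are in m, angles in rad, forces in N, time in s.
With the tool pointing down it reaches from about 0.325 to 0.775 m from the base axis. Payload 5.5 kg.
Tool frame: the origin (TCP) lies between the finger pads; the fingertips stand 8 mm ahead of it and the grasp point (between the pads) lies 11 mm behind it (tcp_to_tips is the distance from the TCP to the fingertips, in m); z points along the fingers, y is the direction in which the jaws open and shut (so a half turn about z gives the same grasp; the last joint's range is limited). The gripper opens to 88 mm and grips with 3 to 60 N. Pads are 20 mm wide; open, the fingers measure 115 mm over their backs; the gripper's body (75 mm by 178 mm) begins 61 mm behind the grasp point.
Start: joints at [-1.271, 0.091, 1.231, -0, 1.82, -0.057], TCP at [0.21, -0.562, 0.204] pointing down, gripper open.
Joint ranges: [-2.87, 2.87], [-0.86, 2.18], [0.17, 2.46], [-1.51, 4.65], [0.06, 2.69], [-2.65, 2.65]. Speed limits (rad/s): [2.57, 2.57, 3.01, 3.14, 3.14, 3.14].

INTERFACE

Orientations are given as a unit quaternion [w, x, y, z].
In Python, from bench import * gives the robot as it stands. Calls block until the motion is done:
- move_to(position, orientation): joint-space move of the TCP to a pose.
- move_l(position, speed=0.15, orientation=None): straight line of the TCP; orientation=None keeps the orientation; speed is the mean speed in m/s.
- movej(angles): joint-space move.
- gripper_open() and close(): open the fingers fully, or close them until they stop; the grip force is fixed at half the most.
- hold(seconds).
- inverse_kinematics(position, orientation): joint angles nearest the present ones, or None.
- state(): the state.
- get_image(name): name is "side" or "top"; returns a dict with "frame" (420x560x3 uint8, blue, green, red), "depth" (420x560 float32, m along the optical axis (not along the pixel's ray), 0 where there is no reading), "camera_matrix" (3x3 intrinsics, pixels), "view" (4x4, takes a point from world to camera coordinates). Camera axes: x right, y up, looking along -z (the intrinsics and any distortion apply to the point x, -y, -z); pixel columns grow to the right and rows downward; lengths in m; the calibration is good to about 2 mm. A picture is of the moment at which its call begins.
A pose or a line that the arm cannot do raises IKError and nothing moves.
- job_done(): hands the job in, once; it reports no verdict.
The state is a dict: "time": time; "joint_pos": joint angles; "dq": joint speeds; "joint_torque": joint torques, N m; "ee_pos": TCP position; "ee_rot": TCP orientation; "ft_force": force on the tool from outside, world axes, zero at the start; "moment": the same for the moment, N m; "finger_gap": finger opening in m.
Only numpy, scipy, OpenCV 4.12 (cv2) and the standard library are available. Lean on these libraries where they do the work, as an engineer would, in place of code of your own. Each camera call takes 0.05 s, during which the arm holds its last target.

TASK

On the iron inspection block, push the lever of the eccentric cam round with the fingertips until it lies over the white index line, so that the cam's low point faces the slide; only then push the slide fully forward to its stop so that the plug gauge in its cradle comes under the dial indicator. This is pushing work only, nothing is to be lifted: the plug gauge stays lying in its cradle, the cam stays at its low point and everything else stays where it is.

Things in the scene. Friction and masses are not known exactly. Their poses are not given: they have to be found in the camera images.
- fixture: fixed cast-iron block, 300 (x) x 200 (y) x 40 mm high; origin at the centre of its underside, on the bench. Its +x is the slide's forward direction (towards the cam) and points roughly to the robot's left; +z up. Along y = 0 from -x to +x: push plate, cradle with plug gauge, slide nose, cam. All heights in this list are above the bench
- cam_axis (a point): point on the cam's upright turning axis, at (95, 0) mm in the block's frame, 89 mm high, at the lever's middle height; does not turn. The cam is a 68 mm disc, 50 to 72 mm high, its centre 18 mm off the axis: radius 16 mm at the low point, 52 mm at the high point. Hub above it 26 mm across, up to 104 mm high
- cam (a joint): cam angle (rad), growing counter-clockwise seen from above, range -0.5 to 2.9; 0 = low point faces the slide. Starts at 1.3 to 2.5, so turn it clockwise. The lever points at angle (cam - 0.785), counter-clockwise from the block's +x; at 0 it lies over the white index line drawn on the block at -45 degrees. Needs 0.2 N m (4 N at 50 mm) and stays where it is left
- lever_tip (a point): centre of the round wooden end knob of the cam's lever, 70 mm from the axis, 89 mm high; turns with the cam. Knob 20 mm across, 76 to 121 mm high. The lever is a straight radial bar 10 mm thick, 77 to 101 mm high, with bare side faces from 13 to 60 mm from the axis
- slide (a joint): travel of the slide (m): 0 = fully back (the start), 0.038 = home at its stop. With the cam not low, its nose strikes the cam. Takes about 3 N to move and stays where it is left
- push_plate (a point): centre of the rear face (facing the block's -x) of the slide's upright push plate, 90 mm high; plate 50 mm wide (y), 10 mm thick, 64 to 116 mm high; pushed towards the block's +x. The iron block's bare top at 40 mm lies behind it. Moves with the slide
- cradle (a point): where the plug gauge's centre lies in the slide's vee cradle, 85 mm high, 85 mm ahead of the push plate's rear face; moves with the slide
- gauge_centre (a point): centre of the loose double-ended plug gauge lying crosswise (along the block's y) in the cradle: 102 mm long, steel ends 24 mm across, black 18 mm handle between, 85 mm high
- gauge_home (a point): fixed point where the plug gauge's centre is when the slide is home
- ring_gauge: loose plain steel ring gauge, 44 mm outside, 22 mm bore, 16 mm high, lying on the iron block beside the push plate; origin at the centre of its underside. Bystander
- slip_block: loose small steel slip block 35 x 12 x 24 mm standing on the iron block; origin at the centre of its underside. Bystander
- setting_plug: loose setting plug standing upright on the bench, 30 mm steel foot, black handle, 107 mm high; origin under its foot. Bystander
- straight_edge: loose blued-steel straight edge 300 x 30 x 8 mm lying flat on the bench; origin at the centre of its underside. Bystander
- dial_indicator: loose brass dial indicator lying on its back, 58 mm case 20 mm thick, stem out to 78 mm from its centre; origin at the centre of the case's underside. Bystander
- vee_block: loose iron vee block 50 x 45 x 41 mm; origin at the centre of its underside. Bystander
- oil_bottle: loose amber oil bottle, 48 mm across, 100 mm high; origin at the centre of its underside. Bystander
- plug_gauge: the same plug gauge; origin at the middle of its underside, 12 mm below point gauge_centre
- dial (a point): centre of the fixed dial indicator above the slide: dial 50 mm across (along the block's x), 16 mm thick (along y), 125 to 175 mm high, at (38, -38) mm in the block's frame; its 14 mm pillar stands at (38, -82) mm, 190 mm high. Its spindle ends 3 mm above the plug gauge's top when the slide is home
Things that resemble listed ones, but are neither listed nor needed, are in the scene too. Leave any pink or purple look-alike of the plug_gauge alone.

How it is judged:
By the outcome, as a careful person would: the job done as asked, in the order asked, and still so for the second after the job is handed in, with the robot touching nothing.
It also fails if it takes over 54 s, if anything falls off the work surface, if the arm or the gripper's body presses on something with over 40 N, if the wrist force passes 120 N, or if a joint passes its speed limit or range.

## Working session

There is one attempt and no reset: what is moved stays moved. The work goes in short steps, each a Python script; the robot and the scene stay as the last script left them, time stands still between calls to the robot, and variables do not carry over. Pictures are saved under pics/ and viewed, and the job is handed in when it is done.

```bash
mkdir -p pics; ls
python3 - <<'E'
from bench import *
import numpy as np, cv2
for n in ("side","top"):
    d=get_image(n); cv2.imwrite(f"pics/{n}0.png",d["frame"]); np.savez(f"{n}0.npz",**d)
    print(n,d["camera_matrix"].tolist(),np.round(d["view"],4).tolist(),[k for k in d],(d["depth"]>0).mean())
s=state(); print(s)
E
```

```text
pics
side [[427.2264533828292, 0.0, 278.44263251123874], [0.0, 427.2264533828292, 210.53146485150742], [0.0, 0.0, 1.0]] [[-0.787, -0.6167, -0.016, 0.4418], [0.3747, -0.4985, 0.7818, -0.3134], [-0.4901, 0.6093, 0.6234, -1.0887], [0.0, 0.0, 0.0, 1.0]] ['frame', 'depth', 'camera_matrix', 'view'] 0.9960884353741497
top [[439.5447058871783, 0.0, 280.6929519817963], [0.0, 439.5447058871783, 211.43279738857473], [0.0, 0.0, 1.0]] [[0.0166, -0.9999, 0.003, 0.0023], [0.9827, 0.0168, 0.1843, -0.5697], [-0.1844, -0.0001, 0.9829, -1.1232], [0.0, 0.0, 0.0, 1.0]] ['frame', 'depth', 'camera_matrix', 'view'] 0.9960416666666667
{'time': 0.1, 'joint_pos': array([-1.27072082e+00,  9.17986308e-02,  1.23174712e+00, -1.52216347e-05,
        1.81980997e+00, -5.66785075e-02]), 'dq': array([ 1.08364263e-04, -1.21783867e-03, -2.03879444e-03,  8.89879669e-05,
        1.00888974e-03, -2.83017217e-04]), 'joint_torque': array([ 1.78002265e-03, -4.47857344e+01, -4.07569993e+01,  6.98176143e-02,
        2.84382311e-02, -1.36045219e-04]), 'ee_pos': array([ 0.20945806, -0.56193496,  0.20332133]), 'ee_rot': array([-8.74116532e-04,  9.84132910e-01,  1.77430660e-01, -1.14339669e-04]), 'ft_force': array([ 0.20728137, -0.70003738, -0.32661785]), 'moment': array([-0.01759944,  0.03405065,  0.02054268]), 'finger_gap': 0.08819118469776967}
```

View pics/top0.png

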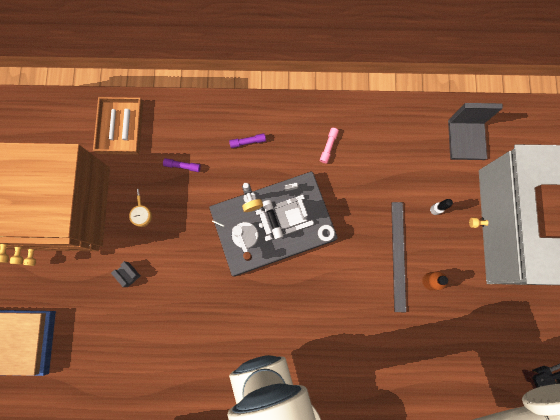

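View pics/side0.png

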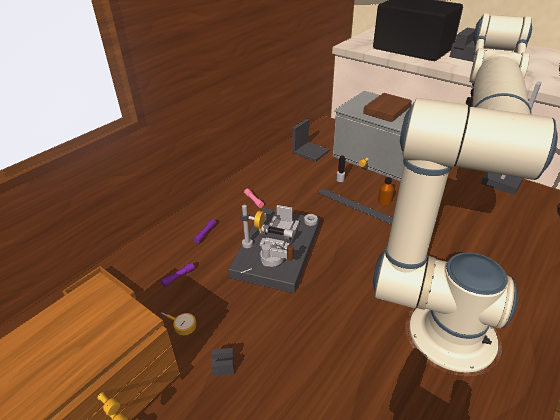

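```bash
cat > h.py <<'E'
import numpy as np, cv2
def load(n): return dict(np.load(n))
def px2w(d,u,v,z=None,depth=None):
    K=d["camera_matrix"];V=d["view"];R=V[:3,:3];t=V[:3,3]
    r=np.array([(u-K[0,2])/K[0,0],-(v-K[1,2])/K[1,1],-1.0])
    o=-R.T@t; w=R.T@r
    if z is not None: s=(z-o[2])/w[2]
    else: s=depth if depth else d["depth"][int(round(v)),int(round(u))]
    return o+s*w
def w2px(d,p):
    K=d["camera_matrix"];V=d["view"];c=V[:3,:3]@np.asarray(p)+V[:3,3]
    return np.array([K[0,2]+K[0,0]*c[0]/-c[2],K[1,2]+K[1,1]*c[1]/c[2]])
E
python3 - <<'E'
from h import *
for n,(x0,y0,x1,y1) in (("top",(195,160,345,285)),("side",(220,185,330,300))):
    d=load(n+"0.npz"); c=d["frame"][y0:y1,x0:x1]; f=5
    cv2.imwrite(f"pics/{n}0c.png",cv2.resize(c,None,fx=f,fy=f,interpolation=cv2.INTER_CUBIC))
d=load("top0.npz")
# block top via depth
K=d["camera_matrix"]
H,W=d["depth"].shape
P=np.array([[px2w(d,u,v) for u in range(195,345)] for v in range(160,285)])
m=((P[...,2]>0.03)).astype(np.uint8); 
n,l,st,_=cv2.connectedComponentsWithStats(m); print(st)
cv2.imwrite("pics/z.png",cv2.resize(np.clip(P[...,2]*1200,0,255).astype(np.uint8),None,fx=5,fy=5,interpolation=0))
t=(np.abs(P[...,2]-.04)<.005).astype(np.uint8)
pts=P[t>0]; print(len(pts),np.median(pts[:,2]))
print(cv2.minAreaRect(pts[:,:2].astype(np.float32)*1000))
E
```

```text
[[    0     0   150   125 10476]
 [  145     1     1     1     1]
 [   30     3     1     1     1]
 [   37     3     1     1     1]
 [   59     4     1     1     1]
 [   11     7     1     1     1]
 [   75     7     1     1     1]
 [   56    10     1     1     1]
 [   14    12   129   104  8234]
 [   72    17     1     1     1]
 [   66    21     1     1     1]
 [    7    22     1     1     1]
 [  149    22     1     1     1]
 [   24    24     2     2     2]
 [   20    33     1     1     1]
 [  142    38     1     1     1]
 [   19    42     1     1     1]
 [    5    55     1     1     1]
 [   11    69     1     1     1]
 [    0    70     1     1     1]
 [   15    81     1     1     1]
 [    0    85     1     1     1]
 [  127    89     1     1     1]
 [   12    90     1     1     1]
 [  119    92     1     1     1]
 [  105    95     1     1     1]
 [   97    99     1     1     1]
 [  139   102     1     1     1]
 [   97   105     1     1     1]
 [   77   106     1     1     1]
 [   29   109     1     1     1]
 [   31   114     1     1     1]
 [   68   114     1     1     1]
 [   82   114     1     1     1]
 [  100   118     1     1     1]
 [   87   121     1     1     1]
 [  111   121     1     1     1]
 [  113   121     1     1     1]
 [   10   123     1     1     1]
 [  127   123     1     1     1]
 [   81   124     1     1     1]]
5118 0.040980829785864925
((542.3790893554688, 34.68840026855469), (200.56134033203125, 302.95648193359375), 20.45151710510254)
```

```bash
sleep 0
```

```text
(no output)
```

View pics/top0c.png

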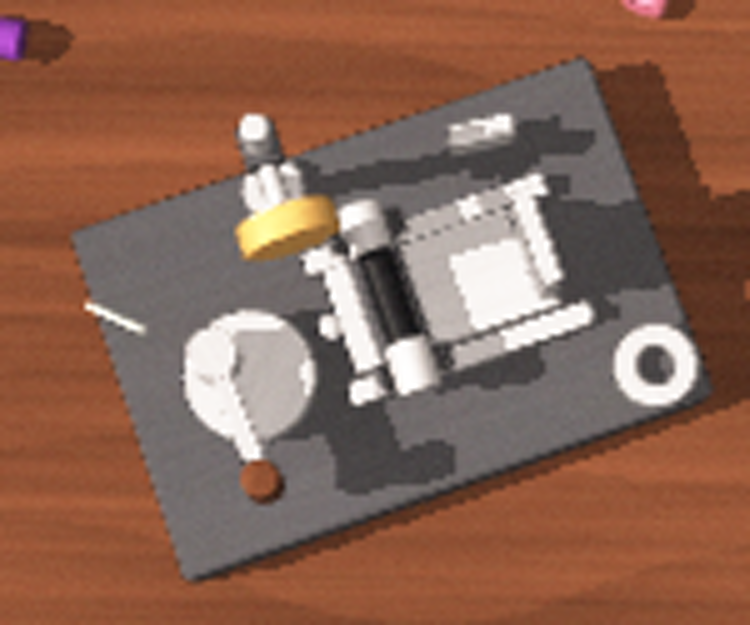

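View pics/side0c.png

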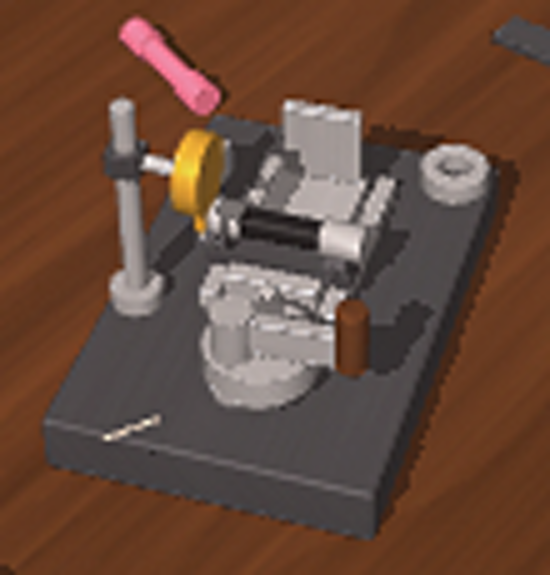

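View pics/z.png

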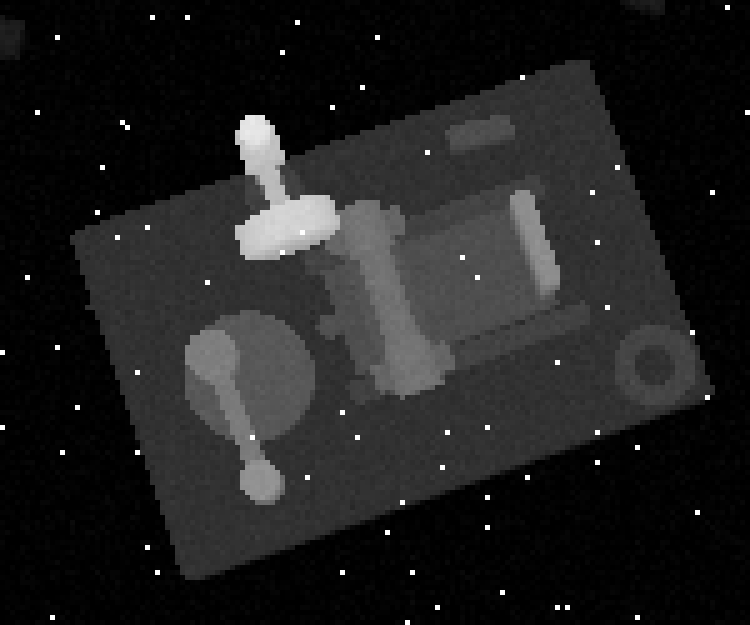

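Run:
```python
from h import *
from scipy.optimize import least_squares
T=load("top0.npz");S=load("side0.npz")
ct=lambda x,y:(195+(x+.5)/5-.5,160+(y+.5)/5-.5)
cs=lambda x,y:(220+(x+.5)/5-.5,185+(y+.5)/5-.5)
# fixture local corners: (+x -y),( -x,-y),(-x,+y),(+x,+y)
obs=[(T,ct(72,235),(150,-100,40)),(T,ct(588,58),(-150,-100,40)),(T,ct(712,397),(-150,100,40)),(T,ct(190,580),(150,100,40)),
 (S,cs(46,424),(150,-100,40)),(S,cs(377,493),(150,100,40)),(S,cs(514,168),(-150,100,40)),(S,cs(222,116),(-150,-100,40))]
def loc(p,q):
    c,s=np.cos(q[2]),np.sin(q[2]); x,y,z=np.array(p)/1000.; return np.array([q[0]+c*x-s*y,q[1]+s*x+c*y,z])
f=lambda q:np.concatenate([w2px(d,loc(p,q))-np.array(o) for d,o,p in obs])
for d in (T,S,None):
    g=lambda q:np.concatenate([w2px(dd,loc(p,q))-np.array(o) for dd,o,p in obs if d is None or dd is d])
    r=least_squares(g,[.54,.035,1.9]); print(r.x,np.degrees(r.x[2]),np.round(r.fun,1))
q=r.x
for d,o,p in obs: print(np.round(px2w(d,*o,z=.04),4))
np.save("q.npy",q)
def inv(P):
    c,s=np.cos(q[2]),np.sin(q[2]); a=np.array(P[:2])-q[:2]; return np.array([c*a[0]+s*a[1],-s*a[0]+c*a[1]])*1000
chk={"hub":(T,ct(213,353),.104,S,cs(233,305)),"knob":(T,ct(262,481),.121,S,cs(351,308)),"idx in":(T,ct(145,330),.04,S,cs(158,419)),"idx out":(T,ct(88,304),.04,S,cs(106,438)),
"plateL":(T,ct(522,195),.116,None,0),"plateR":(T,ct(550,290),.116,None,0),"gaugeA":(T,ct(362,215),.097,None,0),"gaugeB":(T,ct(415,365),.097,None,0)}
for k,(d,o,z,d2,o2) in chk.items():
    p=px2w(d,*o,z=z); print(k,"top",np.round(p,3),inv(p), 'depthz',px2w(d,*o)[2].round(3), ('side',inv(px2w(d2,*o2,z=z))) if d2 else '')
```

```text
[0.54157887 0.03228151 1.92614255] 110.35983901456017 [-0.4 -0.4  0.2 -0.5  1.2 -0.1 -1.   0.9]
[0.53788163 0.02996312 1.9158251 ] 109.76869248186502 [-0.2 -0.7  0.6  1.4 -0.6 -0.1  0.1 -0.9]
[0.54002799 0.03121629 1.9226924 ] 110.16215995184824 [-0.  -0.1  0.8  0.2  1.5  0.7 -0.8  1.3 -0.8 -0.6  0.1  1.2 -1.7 -0.4
 -1.  -0.9]
[0.582  0.2064 0.04  ]
[ 0.6862 -0.0729  0.04  ]
[ 0.4996 -0.1399  0.04  ]
[0.398  0.1357 0.04  ]
[0.5788 0.2068 0.04  ]
[0.3974 0.1343 0.04  ]
[ 0.4924 -0.1456  0.04  ]
[ 0.6799 -0.0734  0.04  ]
hub top [0.51  0.121 0.104] [95.1501254  -2.62483626] depthz 0.105 ('side', array([90.34152715, -2.66637777]))
knob top [0.444 0.093 0.121] [91.44609827 68.85838121] depthz 0.12 ('side', array([90.57162007, 66.77249961]))
idx in top [0.531 0.165 0.04 ] [128.61010978 -37.22417913] depthz 0.043 ('side', array([128.94869849, -36.99592574]))
idx out top [0.544 0.196 0.04 ] [153.26621104 -60.80625038] depthz -0.002 ('side', array([151.46099481, -60.00096588]))
plateL top [ 0.592 -0.034  0.116] [-79.14514614 -26.06895455] depthz 0.117 
plateR top [ 0.543 -0.049  0.116] [-75.99708829  24.7748016 ] depthz 0.08 
gaugeA top [0.584 0.048 0.097] [  0.32523388 -46.89582576] depthz 0.098 
gaugeB top [0.506 0.019 0.097] [ 0.08336234 35.93625257] depthz 0.096
```

```bash
cat > m.py <<'E'
from bench import *
from h import *
q=np.load("q.npy"); CY,SY=np.cos(q[2]),np.sin(q[2])
def fw(x,y,z):  # mm fixture (y corrected by -2) -> world
    x=x/1000;y=(y-2)/1000; return [q[0]+CY*x-SY*y,q[1]+SY*x+CY*y,z]
def ori(psi):   # tool y at fixture angle psi deg
    a=(q[2]+np.radians(psi)+np.pi/2)/2; return [0,np.cos(a),np.sin(a),0]
R=42.
def tool(lever,psi,gap):  # tool centre, gap mm from lever face, on ccw side
    a=np.radians(lever); n=np.array([-np.sin(a),np.cos(a)]); p=np.radians(psi)
    ty=np.array([np.cos(p),np.sin(p)]); tx=np.array([-ty[1],ty[0]])
    h=10*abs(n@tx)+13.5*abs(n@ty)
    c=np.array([95,0])+R*np.array([np.cos(a),np.sin(a)])+n*(5+h+gap)
    return c
def st(tag=""):
    s=state(); print(tag,round(s["time"],2),np.round(s["ee_pos"],4),"F",np.round(s["ft_force"],1),"gap",round(s["finger_gap"],4),flush=True); return s
def pic(name,n,box,f=5):
    d=get_image(n); np.savez(name+".npz",**d); x0,y0,x1,y1=box
    cv2.imwrite(f"pics/{name}.png",cv2.resize(d["frame"][y0:y1,x0:x1],None,fx=f,fy=f,interpolation=cv2.INTER_CUBIC)); return d
TB=(195,160,345,285); SB=(220,185,330,300)
E
python3 - <<'E'
from m import *
close()
c=tool(92,0,8); print(c)
move_to(fw(*c,.26),ori(0)); st("above"); print(state()["joint_pos"])
move_l(fw(*c,.09),speed=.15); st("down")
pic("a_top","top",TB);pic("a_side","side",SB)
E
```

```text
[66.70980068 41.03768533]
above 3.92 [0.4805 0.0798 0.2599] F [-0.2  0.6  0.5] gap 0.0004
[ 9.48213252e-02 -1.92056339e-01  1.40553134e+00 -1.79617299e-04
  1.92828670e+00 -1.82649406e+00]
down 5.21 [0.481  0.0804 0.0912] F [-0.2 -0.1  0.7] gap 0.0005
```

View pics/a_side.png

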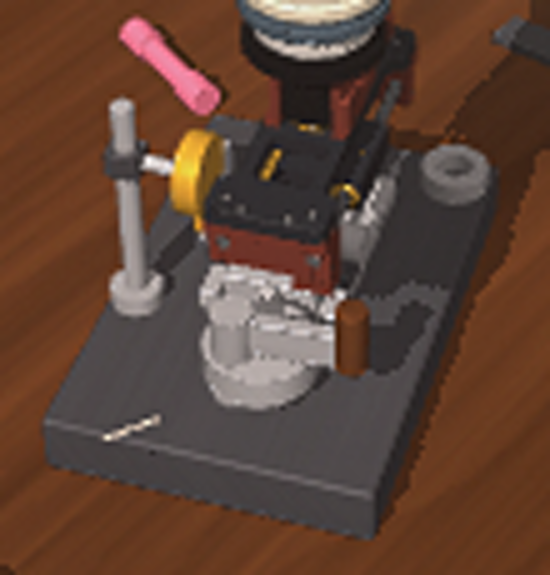

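View pics/a_top.png

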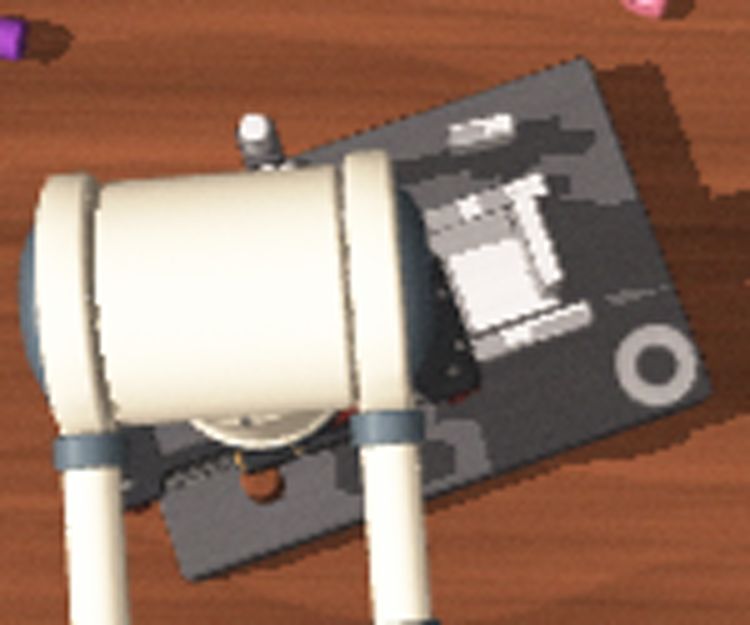

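Run:
```python
from m import *
L0,L1=92.,-40.
s0=state()["time"]
for k,L in enumerate(np.append(np.arange(92,L1,-8),L1)):
    psi=-45*(92-L)/137
    move_l(fw(*tool(L,psi,0),.09),speed=.06,orientation=ori(psi))
    if k%2==0:
        s=st(f"L{L:.0f}")
        if np.linalg.norm(s["ft_force"])>25: print("STOP");break
s=st("end")
pic("b_side","side",SB);pic("b_top","top",TB)
```

```text
L92 5.59 [0.4773 0.0882 0.0903] F [-0.1 -0.5  0.2] gap 0.0007
L76 6.09 [0.4696 0.0967 0.09  ] F [-0.8 -0.3 -0.8] gap 0.0006
L60 6.59 [0.4647 0.1076 0.0901] F [ 3.8  0.8 -0.7] gap 0.0002
L44 7.1 [0.4616 0.1196 0.0898] F [0.8 0.4 0.5] gap 0.0004
L28 7.62 [0.4633 0.1326 0.0899] F [-0.1  0.2  0.1] gap 0.0003
L12 8.15 [0.4687 0.1451 0.0899] F [-1.3 -0.2  0.6] gap 0.0006
L-4 8.68 [0.478  0.1556 0.0899] F [ 0.  -0.2 -0.2] gap 0.0006
L-20 9.22 [0.4904 0.1628 0.0899] F [-0.3 -1.  -0.5] gap 0.0007
L-36 9.77 [0.5046 0.1658 0.0899] F [-0.9 -0.1 -0.7] gap 0.0003
end 10.02 [0.5084 0.1659 0.09  ] F [ 0.3 -0.3 -0.6] gap 0.0004
```

View pics/b_side.png

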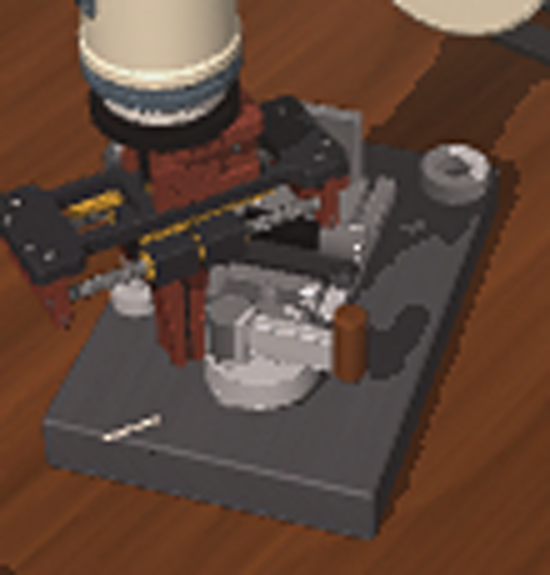

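View pics/b_top.png

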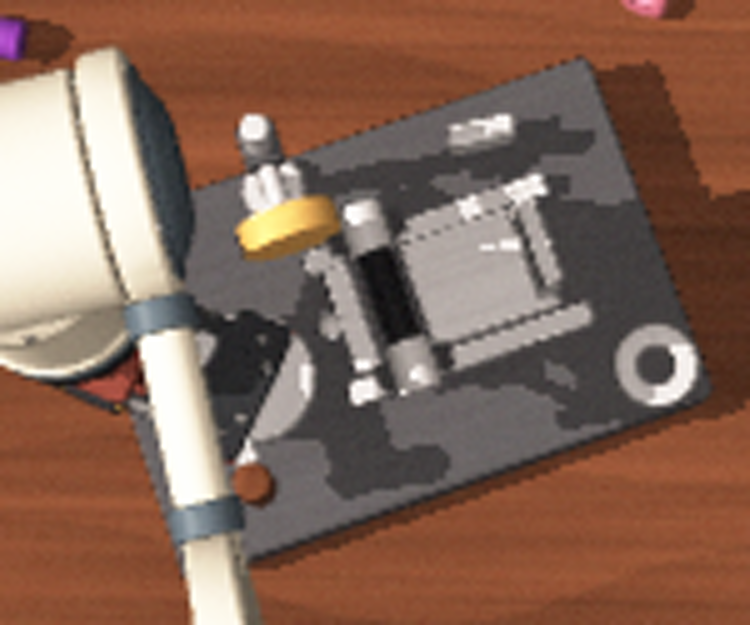

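Run:
```python
from h import *
S=load("b_side.npz");A=load("a_side.npz")
for d,e in ((S,(.5084,.1659,.082)),(A,(.481,.0804,.083))):
    for dz in (0,.08):
        u=w2px(d,(e[0],e[1],e[2]+dz)); print((u-[220,185])*5)
q=np.load("q.npy")
def inv(P):
    c,s=np.cos(q[2]),np.sin(q[2]); a=np.array(P[:2])-q[:2]; return np.array([c*a[0]+s*a[1],-s*a[0]+c*a[1]])*1000
for y,x in ((355,185),(340,185),(355,175),(355,200),(320,350),(340,290)):
    p=px2w(S,220+x/5,185+y/5); print(x,y,p.round(3),inv(p).round(0))
for e in ((.481,.0804),(.4647,.1076),(.4616,.1196),(.5084,.1659)): print(inv(e))
```

```text
[180.57199624 382.57286545]
[173.26443066 276.14278732]
[313.70165596 316.81013492]
[312.28688656 211.035375  ]
185 355 [0.501 0.169 0.111] [143. -11.]
185 340 [0.5   0.169 0.122] [143. -10.]
175 355 [0.5   0.178 0.118] [151. -13.]
200 355 [0.496 0.162 0.108] [138.  -4.]
350 320 [0.441 0.099 0.118] [98. 70.]
290 340 [0.474 0.111 0.092] [97. 34.]
[66.51544657 38.45824816]
[97.66691056 44.38414818]
[110.0000637   43.15804312]
[137.33189475 -16.73269917]
```

Run:
```python
from h import *
S=load("b_side.npz")
x0,y0=220,185
for v in range(250,262):
    print(v,[ (round(float(px2w(S,u,v)[2])*1000), round(float(S['depth'][v,u]),3)) for u in (253,255,257,259)])
c=S["frame"][225:275,225:300]; cv2.imwrite("pics/b_z.png",cv2.resize(c,None,fx=10,fy=10,interpolation=0))
```

```text
250 [(134, 1.147), (136, 1.144), (132, 1.15), (134, 1.146)]
251 [(131, 1.148), (136, 1.141), (128, 1.152), (130, 1.15)]
252 [(125, 1.154), (130, 1.146), (126, 1.152), (124, 1.155)]
253 [(120, 1.158), (129, 1.146), (122, 1.155), (121, 1.156)]
254 [(116, 1.16), (123, 1.15), (119, 1.156), (118, 1.157)]
255 [(111, 1.164), (118, 1.155), (116, 1.158), (112, 1.163)]
256 [(40, 1.263), (118, 1.152), (111, 1.162), (110, 1.163)]
257 [(39, 1.261), (111, 1.158), (108, 1.163), (39, 1.26)]
258 [(41, 1.254), (111, 1.155), (42, 1.252), (42, 1.253)]
259 [(42, 1.25), (40, 1.253), (41, 1.25), (39, 1.253)]
260 [(40, 1.25), (39, 1.251), (41, 1.248), (41, 1.248)]
261 [(39, 1.248), (37, 1.25), (39, 1.248), (42, 1.243)]
```

View pics/b_z.png

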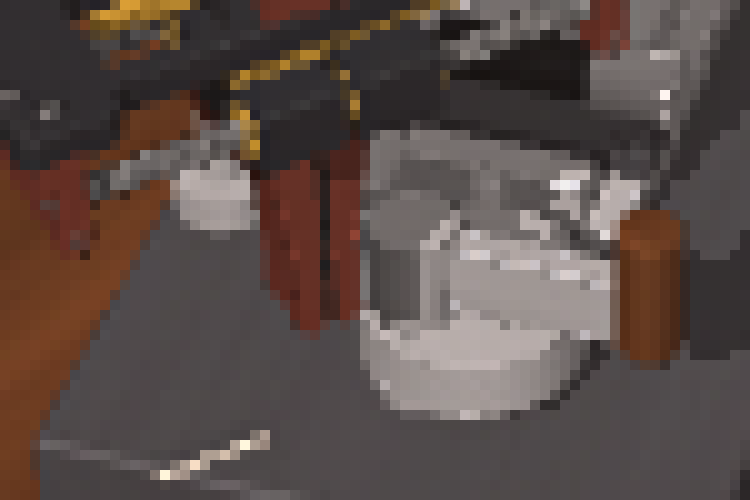

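Run:
```python
from m import *
s=st(); p=s["ee_pos"].copy(); p[2]=.072
move_l(list(p),speed=.1); st()
S=pic("c_side","side",(225,225,300,275),10)
for v in range(255,272):
    print(v,[ round(float(px2w(S,u,v)[2])*1000) for u in range(250,264,2)])
```

```text
10.12 [0.5084 0.1659 0.09  ] F [-0.4  0.5 -0.2] gap 0.0004
 10.45 [0.5076 0.1657 0.0708] F [0.3 0.4 0.4] gap 0.0003
255 [37, 104, 119, 120, 115, 112, 76]
256 [40, 99, 115, 116, 113, 112, 74]
257 [39, 96, 109, 112, 108, 108, 73]
258 [40, 91, 104, 107, 103, 103, 71]
259 [39, 44, 96, 105, 99, 100, 64]
260 [37, 44, 94, 102, 96, 96, 62]
261 [40, 38, 35, 100, 93, 91, 58]
262 [37, 43, 39, 91, 40, 40, 50]
263 [39, 37, 36, 88, 39, 41, 38]
264 [41, 39, 40, 37, 40, 36, 42]
265 [40, 39, 41, 43, 39, 41, 39]
266 [42, 39, 38, 43, 39, 40, 39]
267 [36, 42, 40, 41, 35, 39, 37]
268 [39, 40, 39, 41, 40, 38, 41]
269 [43, 38, 41, 40, 39, 41, 41]
270 [41, 40, 35, 38, 40, 42, 38]
271 [39, 40, 40, 40, 38, 42, 43]
```

View pics/c_side.png

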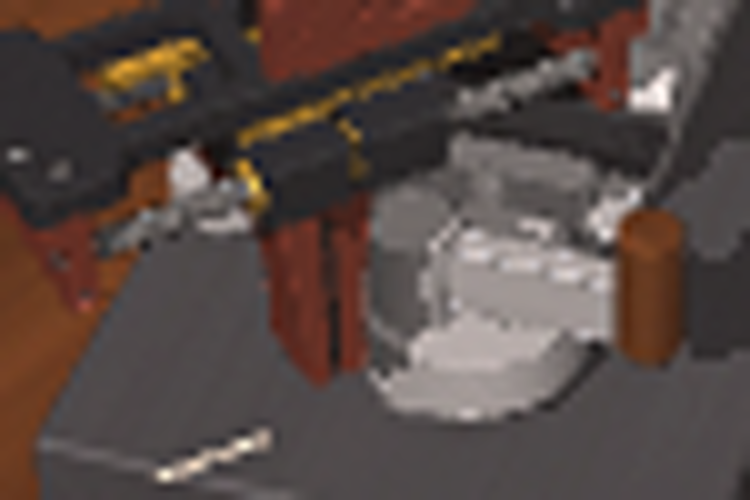

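Run:
```python
from m import *
S=load("c_side.npz")
for u,v in ((232,254),(233,255),(231,251),(286,235),(285,233),(250,245),(245,238),(229,245)):
    print(u,v,px2w(S,u,v).round(3))
A=load("a_side.npz")
d=A
for u,v in ((284,240),(270,238),(262,235),(270,228)): print(u,v,px2w(d,u,v).round(3))
```

```text
232 254 [0.508 0.252 0.179]
233 255 [0.509 0.249 0.172]
231 251 [0.512 0.251 0.185]
286 235 [0.45  0.105 0.169]
285 233 [0.449 0.11  0.18 ]
250 245 [0.493 0.201 0.179]
245 238 [0.499 0.21  0.207]
229 245 [0.512 0.255 0.21 ]
284 240 [0.426 0.145 0.193]
270 238 [0.461 0.158 0.19 ]
262 235 [0.482 0.165 0.195]
270 228 [0.454 0.165 0.233]
```

Run:
```python
from m import *
Z=.064
p=state()["ee_pos"].copy(); p[2]=.15
move_l(list(p),speed=.2)
c=tool(91,0,8)
move_to(fw(*c,.15),ori(0))
move_l(fw(*c,Z),speed=.12); st("down")
L1=-38.
for k,L in enumerate(np.append(np.arange(90,L1,-10),L1)):
    psi=-45*(90-L)/135
    move_l(fw(*tool(L,psi,0),Z),speed=.06,orientation=ori(psi))
    s=st(f"L{L:.0f}")
    if np.linalg.norm(s["ft_force"])>25: print("STOP");break
    if k==3: pic("d1_side","side",SB)
pic("d_side","side",SB)
```

```text
down 12.78 [0.4801 0.0812 0.0649] F [ 0.1 -0.4  1.1] gap 0.0004
L90 13.08 [0.4763 0.0897 0.0647] F [ 0.3 -0.7  0.3] gap 0.0006
L80 13.35 [0.4713 0.0945 0.0642] F [ 0.4 -0.6 -0.6] gap 0.0005
L70 13.62 [0.4678 0.0999 0.0642] F [ 2.8 -2.4 -0.2] gap -0.0
L60 13.9 [0.4645 0.1069 0.0642] F [ 2.1 -4.1  0.6] gap 0.0004
L50 14.23 [0.4623 0.1148 0.064 ] F [ 1.4 -4.1  0.3] gap 0.0008
L40 14.52 [0.4616 0.123  0.0639] F [ 1.4 -3.4  2. ] gap 0.0004
L30 14.81 [0.4626 0.1313 0.0637] F [ 0.5 -2.9  0.4] gap 0.0005
L20 15.1 [0.4652 0.1394 0.0637] F [ 0.2 -1.9 -1.1] gap 0.0006
L10 15.39 [0.4695 0.147  0.0637] F [-0.6 -2.7 -1.6] gap 0.0007
L0 15.69 [0.4752 0.1537 0.0638] F [-1.  -0.7 -1.3] gap 0.0004
L-10 15.99 [0.4823 0.1592 0.0639] F [-1.1 -1.3 -1.2] gap 0.0004
L-20 16.29 [0.4905 0.1633 0.064 ] F [-1.3 -0.4 -1.3] gap 0.0007
L-30 16.59 [0.4995 0.1657 0.0641] F [-0.9 -0.4 -1.8] gap 0.0007
L-38 16.87 [0.5068 0.1662 0.0641] F [-1.6 -0.1  0.3] gap 0.001
```

View pics/d1_side.png

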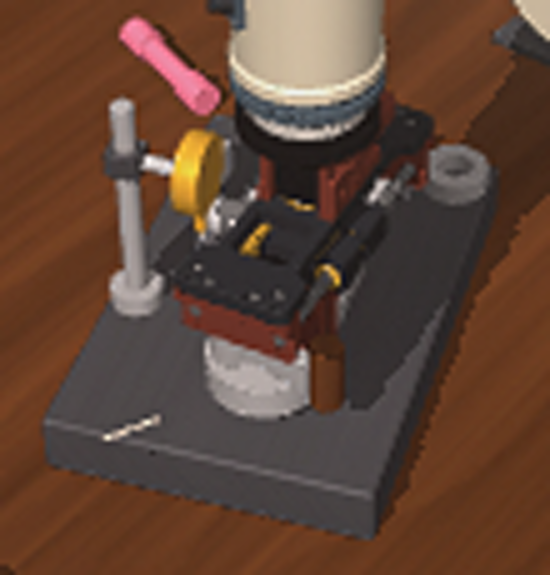

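View pics/d_side.png

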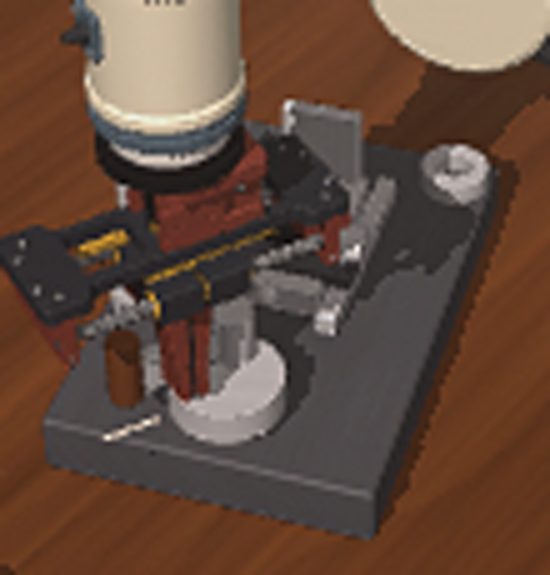

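Run:
```python
from m import *
S=load("d_side.npz")
def inv(P):
    a=np.array(P[:2])-q[:2]; return np.array([CY*a[0]+SY*a[1],-SY*a[0]+CY*a[1]])*1000+[0,2]
# knob predicted outline for angles: bottom/top centre pixel in crop
for L in (-30,-35,-40,-45):
    a=np.radians(L); x,y=95+70*np.cos(a),70*np.sin(a)
    print(L,[((w2px(S,fw(x,y,z))-[220,185]+.5)*5).round(0) for z in (.121,.076)])
c=S["frame"][240:285,225:285]; cv2.imwrite("pics/d_z.png",cv2.resize(c,None,fx=12,fy=12,interpolation=0))
```

```text
-30 [array([133., 349.]), array([138., 408.])]
-35 [array([126., 343.]), array([131., 402.])]
-40 [array([120., 337.]), array([126., 395.])]
-45 [array([115., 330.]), array([121., 388.])]
```

View pics/d_z.png

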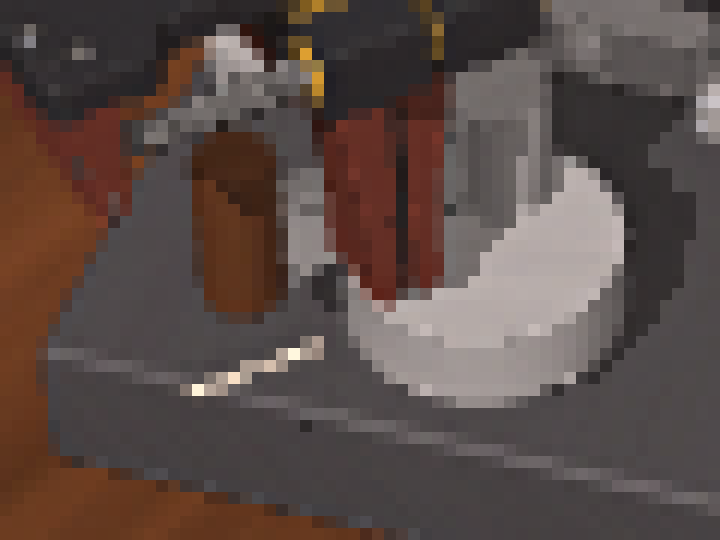

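Run:
```python
from m import *
Z=.064; psi=-44
for L in (-41,-44.):
    move_l(fw(*tool(L,psi,0),Z),speed=.04,orientation=ori(psi)); 
hold(.2); st()
move_l(fw(*tool(-44,psi,12),Z),speed=.1)
p=fw(*tool(-44,psi,12),.20); move_l(p,speed=.25)
# go behind the push plate, high
move_to(fw(-130,0,.20),ori(-90)); st("behind")
pic("e_top","top",TB);pic("e_side","side",SB)
```

```text
17.62 [0.5123 0.1656 0.064 ] F [-3.  -0.6  1.3] gap 0.0004
behind 19.64 [ 0.5865 -0.089   0.1994] F [ 0.1 -0.4 -0.4] gap 0.0005
```

View pics/e_top.png

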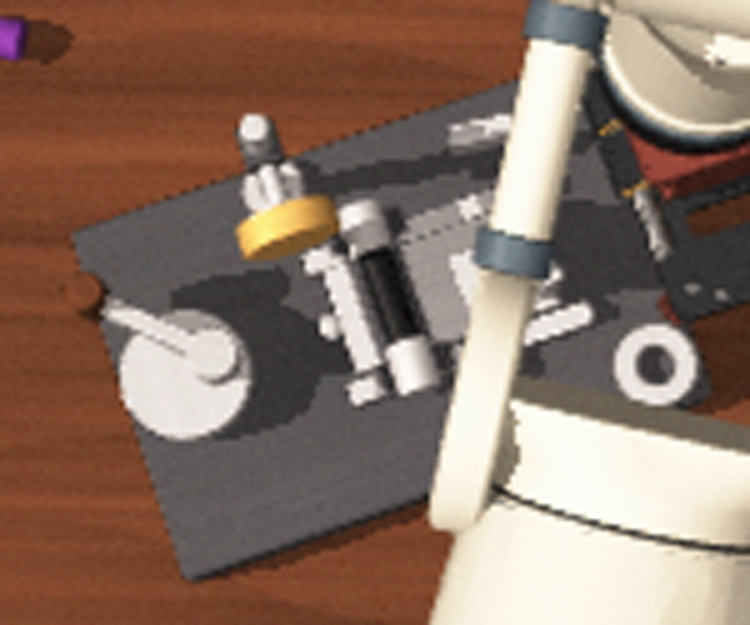

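View pics/e_side.png

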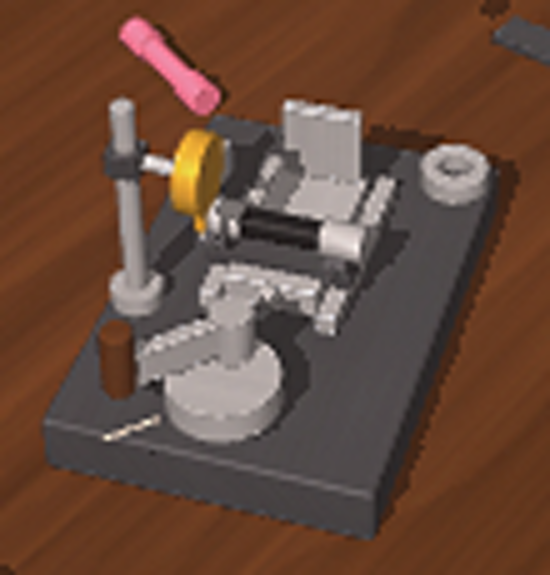

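Run:
```python
from m import *
T=load("e_top.npz");S=load("e_side.npz")
def inv(P):
    a=np.array(P)[...,:2]-q[:2]; return np.stack([CY*a[...,0]+SY*a[...,1],-SY*a[...,0]+CY*a[...,1]],-1)*1000+[0,2]
P=np.array([px2w(T,u,v) for v in range(205,255) for u in range(203,250)])
F=inv(P);z=P[:,2]*1000
r=np.hypot(*(F-[95,0]).T)
m=(z>94)&(z<109)&(r>18)&(r<58); ang=np.degrees(np.arctan2(F[m,1],F[m,0]-95))
# line fit
vx,vy,x0,y0=cv2.fitLine(F[m].astype(np.float32),cv2.DIST_HUBER,0,.01,.01).ravel(); print("lever",m.sum(),np.median(ang),np.degrees(np.arctan2(vy,vx)),x0,y0)
m=(z>66)&(z<78)&(r<60); (c,rad)=cv2.minEnclosingCircle(F[m].astype(np.float32)); print("disc",c,rad,np.degrees(np.arctan2(c[1],c[0]-95)))
h=(z>100)&(z<110)&(r<16); print("hub",F[h].mean(0))
# lever colour in both views: predicted knob
for n,d,o in (("top",T,(195,160)),("side",S,(220,185))):
  for L in (-40,-43,-45,-47):
    a=np.radians(L); x,y=95+70*np.cos(a),70*np.sin(a)
    print(n,L,[((w2px(d,fw(x,y,zz))-o+.5)*5).round(0) for zz in (.121,.076)])
f=S["frame"].astype(int); 
for n,d,b in (("side",S,(232,244,256,272)),("top",T,(203,208,220,228))):
    c=d["frame"][b[1]:b[3],b[0]:b[2]]; cv2.imwrite(f"pics/e_{n}z.png",cv2.resize(c,None,fx=20,fy=20,interpolation=0))
```

```text
lever 63 -43.253973575606814 -46.0943 122.717186 -26.034983
disc (117.15414428710938, -2.143613815307617) 37.01344299316406 -5.526680182093767
hub [96.60695487 -0.49229658]
top -40 [array([ 81., 301.]), array([ 95., 315.])]
top -43 [array([ 84., 294.]), array([ 97., 309.])]
top -45 [array([ 87., 290.]), array([100., 304.])]
top -47 [array([ 89., 285.]), array([102., 300.])]
side -40 [array([120., 337.]), array([126., 395.])]
side -43 [array([117., 333.]), array([123., 391.])]
side -45 [array([115., 330.]), array([121., 388.])]
side -47 [array([114., 327.]), array([119., 386.])]
```

View pics/e_sidez.png

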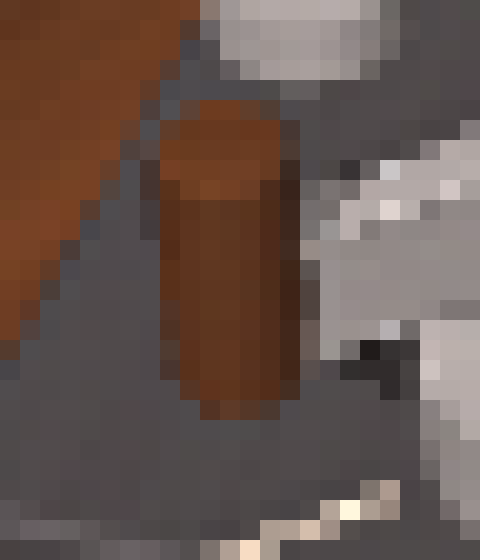

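Run:
```python
from m import *
T=load("e_top.npz");S=load("e_side.npz")
def inv(P):
    a=np.array(P)[...,:2]-q[:2]; return np.array([CY*a[0]+SY*a[1],-SY*a[0]+CY*a[1]])*1000+[0,2]
ct=lambda x,y:(195+(x+.5)/5-.5,160+(y+.5)/5-.5)
cs=lambda x,y:(220+(x+.5)/5-.5,185+(y+.5)/5-.5)
h=inv(px2w(S,*cs(233,304),z=.104));k=inv(px2w(S,*cs(116,331),z=.121));print(h,k,np.degrees(np.arctan2(*(k-h)[::-1])),np.hypot(*(k-h)))
h=inv(px2w(T,*ct(213,353),z=.104));k=inv(px2w(T,*ct(85,292),z=.121));print(h,k,np.degrees(np.arctan2(*(k-h)[::-1])),np.hypot(*(k-h)))
for n,d,b in (("topz",T,(203,205,250,252)),):
    c=d["frame"][b[1]:b[3],b[0]:b[2]]; cv2.imwrite(f"pics/e_{n}.png",cv2.resize(c,None,fx=12,fy=12,interpolation=0))
```

```text
[89.5670434 -0.9361275] [145.30617841 -48.42714713] -40.43175757674629 73.22737273517741
[95.1501254  -0.62483626] [145.43305942 -48.26613447] -43.45474526078772 69.26807886514862
```

View pics/e_topz.png

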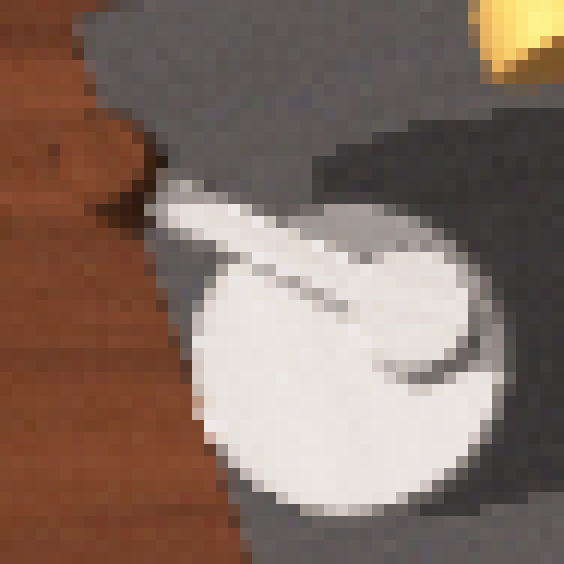

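Run:
```python
from m import *
Z=.064; psi=-44
move_to(fw(*tool(-44,psi,12),.20),ori(psi))
move_l(fw(*tool(-44,psi,12),Z),speed=.2)
for L in (-43,-46.):
    move_l(fw(*tool(L,psi,0),Z),speed=.04) 
hold(.2); st()
move_l(fw(*tool(-46,psi,12),Z),speed=.1)
move_l(fw(*tool(-46,psi,12),.20),speed=.25)
move_to(fw(-130,0,.20),ori(-90)); st("behind")
T=pic("f_top","top",TB);S=pic("f_side","side",SB)
for n,d,b in (("topz",T,(203,205,250,252)),("sidez",S,(232,240,280,276))):
    c=d["frame"][b[1]:b[3],b[0]:b[2]]
    f=12; im=cv2.resize(c,None,fx=f,fy=f,interpolation=0)
    for L,col in ((-41,(0,0,255)),(-45,(0,255,0)),(-49,(255,0,0))):
        a=np.radians(L); pp=[]
        for r in (0,60):
            u=(w2px(d,fw(95+r*np.cos(a),r*np.sin(a),.101))-b[:2]+.5)*f; pp.append(tuple(int(v) for v in u))
        cv2.line(im,pp[0],pp[1],col,1)
    cv2.imwrite(f"pics/f_{n}.png",im)
```

```text
22.52 [0.5133 0.1657 0.064 ] F [-4.1 -0.1  1.2] gap 0.0005
behind 24.54 [ 0.5865 -0.089   0.1994] F [ 0.5 -0.2 -0.5] gap 0.0002
```

View pics/f_topz.png

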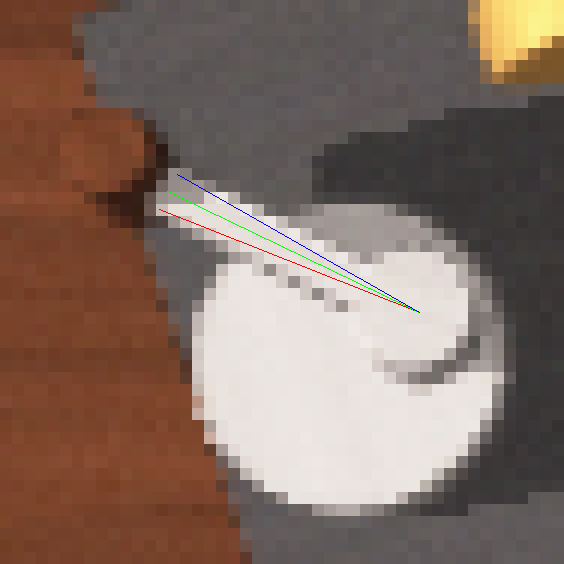

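View pics/f_sidez.png

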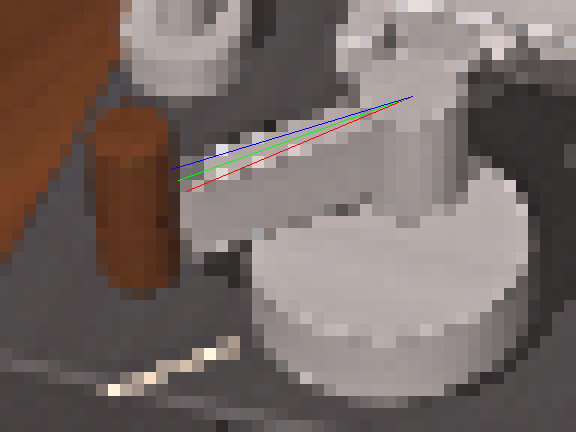

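Run:
```python
from m import *
Z=.055
move_l(fw(-130,0,Z),speed=.2); st("down")
move_l(fw(-99,0,Z),speed=.08); st("near")
move_l(fw(-72,0,Z),speed=.04); st("mid")
d=np.array([CY,SY])
for x in np.arange(-68,-49,2.):
    move_l(fw(x,0,Z),speed=.03); s=st(f"x{x}")
    if -(s["ft_force"][:2]@d)>9: print("stop");break
pic("g_side","side",SB);pic("g_top","top",TB)
```

```text
down 25.52 [ 0.5876 -0.09    0.0567] F [-1.  -0.9 -0.1] gap 0.0005
near 26.05 [ 0.576  -0.0605  0.0553] F [ 0.1 -0.2  0.2] gap 0.0005
mid 26.88 [ 0.5667 -0.0351  0.055 ] F [-0.3 -0.6  0.4] gap 0.0007
x-68.0 27.16 [ 0.5654 -0.0317  0.055 ] F [ 0.1 -0.3 -0.1] gap 0.0009
x-66.0 27.41 [ 0.5647 -0.03    0.055 ] F [ 1.7 -0.8 -0.1] gap 0.0003
x-64.0 27.66 [ 0.564 -0.028  0.055] F [ 2.6 -1.7 -0.5] gap 0.0006
x-62.0 27.91 [ 0.5632 -0.0261  0.055 ] F [ 2.1 -0.3 -0.3] gap 0.0005
x-60.0 28.16 [ 0.5625 -0.0242  0.055 ] F [ 1.3 -1.6 -0.1] gap 0.0008
x-58.0 28.41 [ 0.5621 -0.0231  0.0551] F [ 3.  -3.9 -0.8] gap 0.0008
x-56.0 28.66 [ 0.5622 -0.0232  0.0551] F [  5.6 -10.6  -2. ] gap 0.0006
stop
```

View pics/g_side.png

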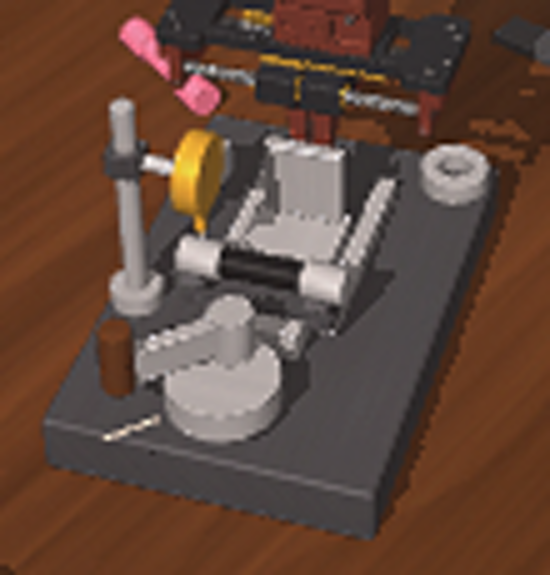

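View pics/g_top.png

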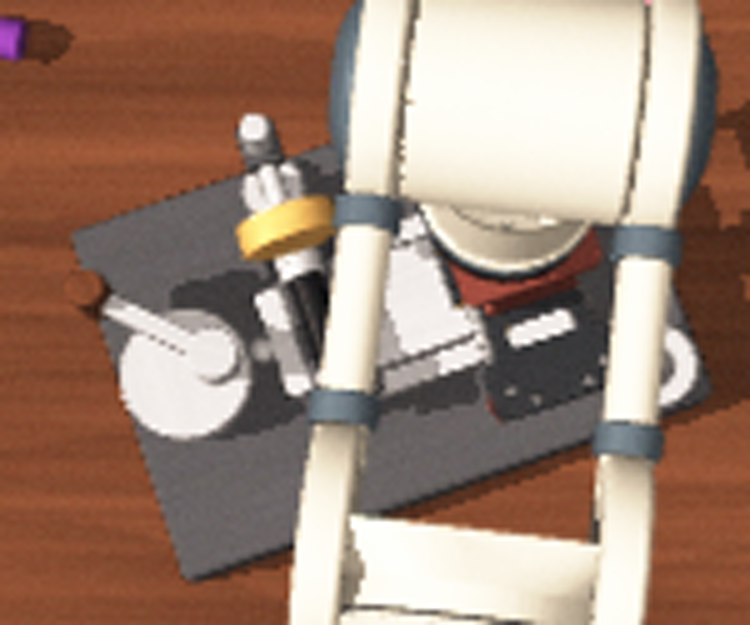

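Run:
```python
from m import *
move_l(fw(-90,0,.055),speed=.15)
move_l(fw(-110,0,.20),speed=.25)
movej([-1.271, 0.091, 1.231, 0, 1.82, -0.057]); st("away")
T=pic("k_top","top",TB);S=pic("k_side","side",SB)
pic("k_full","top",(0,0,560,420),1)
def inv(P):
    a=np.array(P)[...,:2]-q[:2]; return np.stack([CY*a[...,0]+SY*a[...,1],-SY*a[...,0]+CY*a[...,1]],-1)*1000+[0,2]
P=np.array([px2w(T,u,v) for v in range(165,270) for u in range(203,340)]);F=inv(P);z=P[:,2]*1000
m=(z>110)&(z<121)&(abs(F[:,1])<30)&(F[:,0]<0);print("plate top x",np.median(F[m,0]),"expect -42")
m=(z>86)&(z<101)&(abs(F[:,1])<60)&(F[:,0]<60)&(F[:,0]>-20);print("gauge",np.median(F[m],0),"expect 38")
```

```text
away 32.07 [ 0.2103 -0.5617  0.2043] F [-0.   0.7  0.1] gap 0.0005
plate top x -40.699252652369935 expect -42
gauge [39.1777873  8.3166966] expect 38
```

View pics/k_top.png

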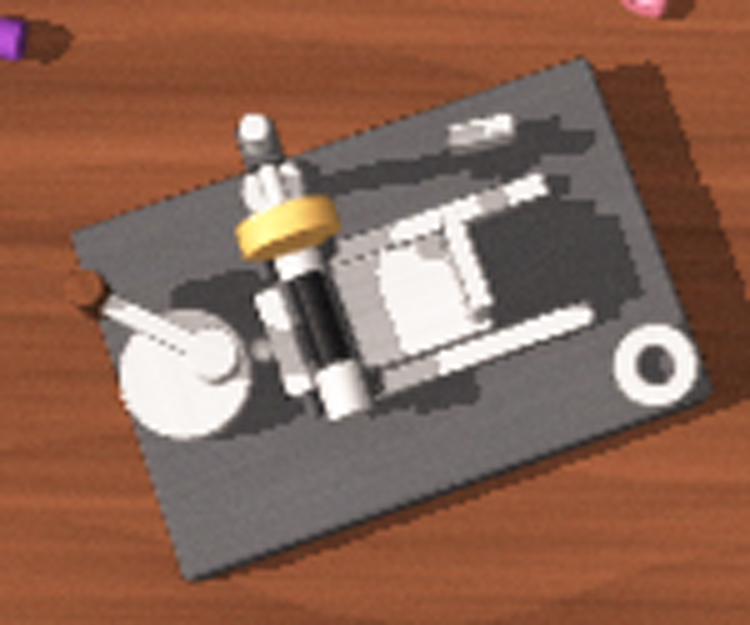

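View pics/k_full.png

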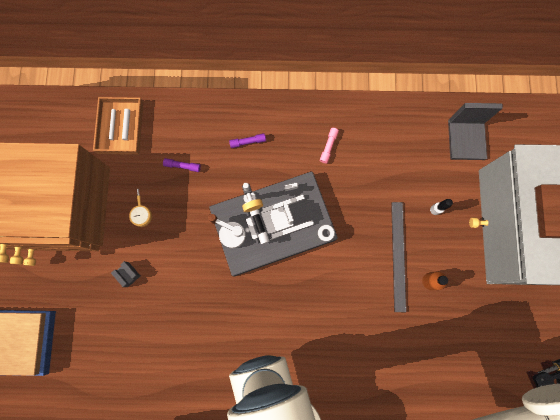

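View pics/k_side.png

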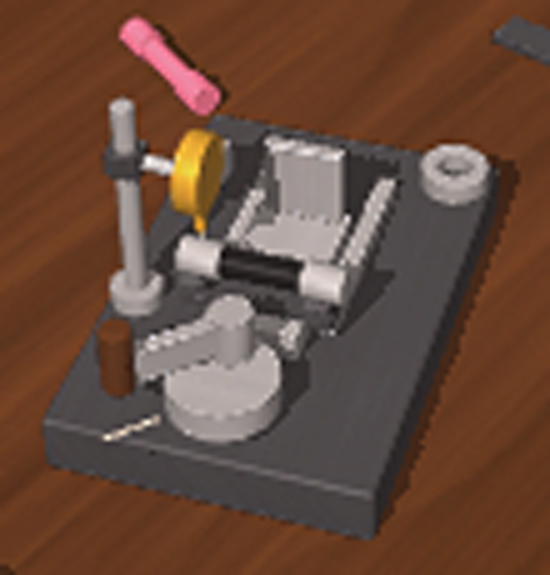

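Slide home (plate and gauge moved 38 mm), the gauge is in its cradle under the spindle, the lever is over the index line, and the bystanders haven't moved.

```bash
python3 -c "
from bench import *
job_done(); print(state()['time'])"
```

```text
the job is handed in; nothing more can be done
the job is handed in; nothing more can be done
```

I turned the cam lever clockwise onto the white index line, then pushed the slide forward to its stop. The job is handed in at about 32 s of robot time.

- **First attempt missed:** the first sweep passed over the lever and moved it only a few degrees. With the gripper closed, I measured the fingertips about 16 mm behind the TCP, not the 8 mm ahead that the description gives. I lowered the tool and repeated the sweep, looked, then nudged the lever a little further.
- **Lever:** it reads about -43 to -45 degrees against the -45 degree line. The views differ by 1 to 2 degrees, because the side view carries a bias of about 4 mm.
- **Slide:** the force rose to about 12 N with the tool at the position calculated for home. The images afterwards put the plate's middle at x = -41 mm (-42 expected) and the gauge at 39 mm (38 expected).
- **Rest of the scene:** the plug gauge lies in its cradle under the spindle, with a small gap between the slide's nose and the cam. In the last top picture the other items look unmoved. The arm was clear of everything at hand-in, and the highest wrist force I read was about 12 N.

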